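# Set and clamp the length stop of a bread-slicing guide

## Task

Set the length stop of the bread-slicing guide: push the spring-loaded sliding leg along its rail until its pointer stands opposite the raised rib of the index clip, with the cam lever still open. Then, holding the leg at that mark, squeeze the cam lever closed against the leg's upright grip tab. Finish still holding: the gripper keeps tab and closed lever pinched together with the pointer at the mark; leave the salt pot, pepper mill and cup nearby where they are.

Things in the scene. Friction and masses are not known exactly. Their poses are not given: they have to be found in the camera images.
- slicing_guide: bread-slicing guide fixed on the worktop: pale wooden board 160 (x) x 320 (y) x 18 mm; origin at the centre of its underside. Aluminium rail along y at x = -30 mm, top z = 32 mm; ruler strip along y at x = -70 mm. At the +y end, x = 4 to 76, y = 135 to 151 mm, a knife gate up to z = 90 mm; low fence (to z = 40) at x = 74 mm. The parts' axes are parallel to the guide's
- leg (a joint): position (m) of the sliding leg: 0 = drawn back (carriage origin at guide x -30, y -95, z 32 mm), at most 0.115, grows towards guide +y. A spring always draws it back with 4 to 7 N; it runs back if let go, and closing the lever does not relieve the hand of this pull
- leg_pointer (a point): tip of the small steel pointer at the -x side of the leg's dark steel carriage (carriage 44 x 75 x 16 mm, top 18 mm above the rail); at x -32, y +40, z +15 mm from the carriage origin; moves with the leg
- stop_plate_back (a point): point on the flat back (-y) face of the leg's upright aluminium stop plate, at x 0, y +17, z +36 mm from the carriage origin. The plate is 6 mm thick and spans x -46 to +80, z 20 to 52 mm of the carriage origin (lower beyond x +35). Pushing this face towards +y with the sides of the open fingers, one each side of tab and lever, moves the leg without squeezing the lever
- grip_tab (a point): centre of the fixed upright dark steel grip tab on the leg, directly behind the stop plate: 10 mm thick (x), 32 mm long (y), z = 18 to 65 mm of the carriage origin; this point is at x -6, y +1, z +41.5 mm from the carriage origin
- squeeze_point (a point): middle of the pinch when the lever is closed, x 0, y +5, z +45 mm from the carriage origin: tab on its -x side (outer face at x = -11), closed paddle on its +x side (outer face at x = +10.5), so the closed pinch is 21.5 mm wide across x. 27 mm above the carriage's top
- lever (a joint): angle (rad) of the cam lever that rides on the leg: 0 = closed (paddle upright against the tab), 0.42 = fully open (paddle leaning away from the tab towards +x); the start lies at 0.34 to 0.42. Stays where it is left; some 4 to 8 N at the paddle's upper half closes it
- lever_top (a point): middle of the top edge of the lever's black paddle (9 x 26 x 38 mm), which is hinged about y at its low end, x +6, y -1, z +23 mm from the carriage origin; this point is 43 mm from the hinge. Fully open it stands about 23 mm in +x from the squeeze point, the paddle's outer edge about 28 mm
- clip_mark (a point): inner end of the raised rib (8 mm wide in y, 6 mm high) on top of the small black index clip (20 x 16 x 15 mm) on the ruler strip. The clip sits very stiffly; the leg is at the mark when the pointer tip has the same guide y as this point
- salt_pot: round blue lidded salt pot, 70 mm wide, 90 mm high, bystander; origin under its centre
- pepper_mill: wooden pepper mill, 58 mm wide, 170 mm high, bystander; origin under its centre
- cup: small spotted white cup, 65 x 90 x 56 mm, bystander; origin under its centre

How it is judged:
By the outcome, as a careful person would: the job done as asked, in the order asked, and still so for the second after the job is handed in, while the arm keeps its last pose, push and grip.
It also fails if it takes over 29 s, if anything falls off the work surface, if the arm or the gripper's body presses on something with over 40 N, if the wrist force passes 120 N, or if a joint passes its speed limit or range.

## Robot

A 7-joint arm with a two-finger parallel gripper is mounted at the origin on a cart in front of the work surface, level with it; the furniture and walls round the work are solid. World frame = base frame: x ahead of the robot, y to its left, z up, the work surface at z = 0. Lengths are in mm, angles in rad, forces in N, time in s.
With the tool pointing down it reaches from about 400 to 875 mm from the base axis. Payload 4.4 kg.
Tool frame: the origin (TCP) lies at the very end of the fingers, on their centre line; the grasp point (between the pads) lies 19 mm behind it; z points along the fingers, y is the line along which they close (so a half turn about z gives the same grasp; the last joint's range is limited). The gripper opens to 85 mm and grips with 20 to 120 N. Pads are 22 mm wide; open, the fingers measure 114 mm over their backs; the gripper's body (76 mm by 85 mm) begins 54 mm behind the grasp point. The pads swing forward as they close: fully open they stand 13 mm farther back than shut.
Start: joints at [-1.345, 0.628, 0.038, 1.517, -0.027, 0.996, -0.02], TCP at [186.965, 622.545, 231.313] pointing down, gripper open.
Joint ranges: [-3.06, 3.06], [-0.37, 2.12], [-1.25, 1.32], [0.18, 2.47], [-1.1, 4.24], [0.23, 1.98], [-2.94, 2.94]. Speed limits (rad/s): [2.57, 2.57, 3.14, 3.14, 3.14, 3.14, 3.14].

## Interface

Orientations are given as [roll, pitch, yaw] about the fixed x, y, z axes, in that order (R = Rz(yaw) Ry(pitch) Rx(roll)).
In Python, from cell import read_state, get_image, camera_params, finish_job gives the robot as it stands.
- The arm moves only by the tool arm_command, never from a script. Its argument "deltas" is a list of rows, each an object of numbers: "dx", "dy", "dz": the shift along the world's x, y, z in m; "yaw": the turn about the world's z in degrees; "jaw": the opening, from 0 (shut) to 1 (fully open). A call has 1 to 20 rows; each row is the pose to reach, as a shift and turn from the pose commanded when the call began; what a row does not reach only later rows make up. A row lasts 1/10 s, in which the tool goes at most 50 mm and 8.59 degrees, less where a joint would pass 70% of its speed; a pose out of reach is approached as far as the arm can. A call with a gripper value outside its range is refused whole. The fingers move at their own pace and stop on an object; the grip force is fixed at half the most. Time passes only in rows, so rows that repeat a pose let the fingers close. It gives the time, the measured TCP pose, the force, the opening and the grip force at its end, in the units of the state.
- read_state(): the state, without advancing time (a new reading comes with each control period).
- get_image(name): name is "side" or "top" or "wrist"; returns (picture, depth): 420x560x3 uint8, red, green, blue; 420x560 float32, mm along the optical axis (not along the pixel's ray), 0 where there is no reading.
- camera_params(name): a dict with "camera_matrix" (3x3 intrinsics, pixels), "extrinsics" (4x4, takes a point from camera to world coordinates). Camera axes: x right, y down, z forward; pixel columns grow to the right and rows downward; lengths in mm; the calibration is good to about 2 mm. A picture is of the moment at which its call begins: read the wrist's pose just before it. camera_params takes no time and is no camera call; for the wrist camera it gives the pose at the moment of the call.
- finish_job(): hands the job in; it is judged then, once.
The state is a dict: "clock": time; "qpos": joint angles; "qd": joint speeds; "tau": joint torques, N m; "eef_pos": TCP position; "tool_rot": TCP orientation; "force": force on the tool from outside, world axes, zero at the start; "torque": the same for the moment, N m; "width": finger opening in mm; "gripper_force": force on a finger pad.
Only numpy, scipy, OpenCV 4.12 (cv2) and the standard library are available. Lean on these libraries where they do the work, as an engineer would, in place of code of your own. Each camera call takes 0.05 s, during which the arm holds its last target. There are 200 camera calls.

## Working session

There is one attempt and no reset: what is moved stays moved. The work goes in short steps, Python scripts to look and compute and a tool call to move; the robot and the scene stay as the last step left them, time stands still between calls to the robot, and variables do not carry over. Pictures are saved under pics/ and viewed, at most 10 in all, crops included, and the job is handed in when it is done.

Besides the shell and the picture viewer there is one more tool, called after "Emit:" as name(argument=value, ...), one argument or row to a line, values as JSON. arm_command: Moves the arm, as the interface text tells. Its arguments: {"type":"object","properties":{"deltas":{"type":"array"}},"required":["deltas"]}

```bash
mkdir -p pics; cat > h.py <<'E'
import numpy as np, cv2
from cell import *
def snap(n,tag):
    P=camera_params(n); im,d=get_image(n)
    cv2.imwrite(f'pics/{tag}.png',im[:,:,::-1]); np.savez(f'pics/{tag}.npz',im=im,d=d,K=P['camera_matrix'],E=P['extrinsics'])
def load(tag): return np.load(f'pics/{tag}.npz')
def pt(f,u,v,z=None):
    """world point of pixel by depth, or on plane z"""
    r=np.linalg.inv(f['K'])@[u,v,1]; E=f['E']
    if z is None: return E[:3,:3]@(r*f['d'][int(v),int(u)])+E[:3,3]
    w=E[:3,:3]@r; return E[:3,3]+w*(z-E[2,3])/w[2]
def proj(f,p):
    c=f['E'][:3,:3].T@(np.array(p)-f['E'][:3,3]); q=f['K']@c; return q[:2]/q[2]
E
python3 - <<'E'
from h import *
for n in('side','top','wrist'): snap(n,n+'0')
ims=[load(n+'0')['im'] for n in('top','side')]
print(read_state())
for n in('side','top','wrist'): print(n,load(n+'0')['E'].round(2).tolist())
E
```

```text
{'clock': 0.15, 'qpos': array([-1.34479801,  0.62911145,  0.03846853,  1.51813472, -0.02704067,
        0.99631168, -0.02001034]), 'qd': array([ 9.97839901e-05, -1.93411336e-03,  9.94343719e-04, -3.65118857e-03,
        1.26882063e-03,  2.87177458e-04, -3.54902262e-04]), 'tau': array([ 2.07281213e-03, -5.63805270e+01,  1.22817110e+00, -1.93652433e+01,
        1.12424180e-02,  7.35784328e-03, -2.85109707e-05]), 'eef_pos': array([186.82043843, 622.07770554, 230.61624957]), 'tool_rot': array([-3.14014528e+00, -1.65918935e-05,  2.84974565e+00]), 'force': array([ 0.53151939, -0.81192609,  0.03622871]), 'torque': array([0.00816478, 0.04461429, 0.00891127]), 'gripper_force': 0.0, 'width': 85.02969095878132}
side [[-0.7, -0.55, 0.45, 111.11], [-0.71, 0.55, -0.44, 316.13], [-0.0, -0.63, -0.78, 1009.08], [0.0, 0.0, 0.0, 1.0]]
top [[-0.02, -0.98, 0.18, 448.26], [-1.0, 0.02, 0.02, -191.72], [-0.02, -0.18, -0.98, 1125.64], [0.0, 0.0, 0.0, 1.0]]
wrist [[0.29, 0.91, 0.29, 113.66], [0.96, -0.27, -0.09, 645.06], [-0.0, 0.3, -0.95, 373.1], [0.0, 0.0, 0.0, 1.0]]
```

View pics/top0.png

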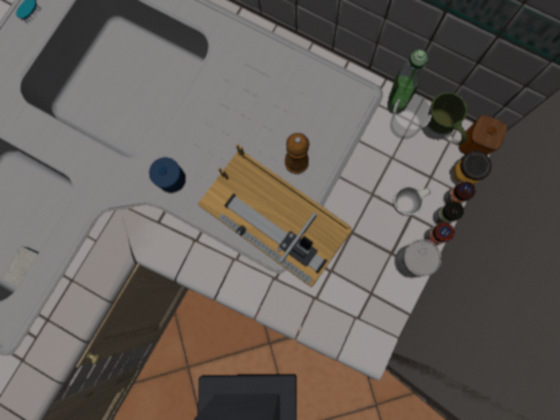

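View pics/side0.png

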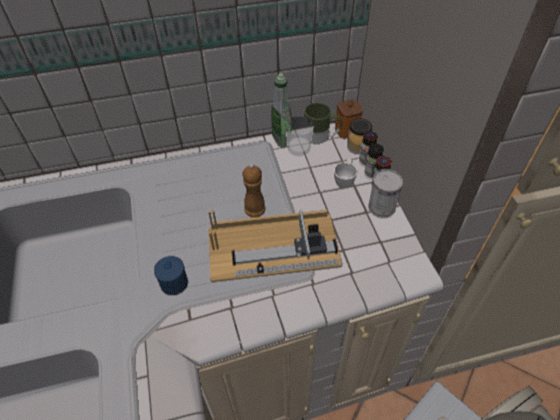

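The top view shows the guide with board corners near (240,153), (351,230), (313,284) and (198,203). The leg is near (300,243), the black clip near (241,231), and the gate is at the left end. In the side view the clip is at (260,268) and the leg at (313,240).

```bash
python3 - <<'E'
from h import *
t=load('top0'); s=load('side0')
for f,cs in((t,[(240,153),(351,230),(313,284),(198,203)]),(s,[(210,217),(333,213),(341,275),(210,277)])):
    hsv=cv2.cvtColor(f['im'],cv2.COLOR_RGB2HSV)
    m=cv2.inRange(hsv,(10,90,90),(25,255,255))
    k=np.zeros_like(m); cv2.fillPoly(k,[cv2.convexHull(np.array(cs)+0)],255); k=cv2.dilate(k,np.ones((13,13)))
    m=cv2.morphologyEx(m&k,cv2.MORPH_OPEN,np.ones((3,3)))
    r=cv2.minAreaRect(cv2.findNonZero(m)); print(r)
    h=cv2.approxPolyDP(cv2.convexHull(cv2.findNonZero(m)),6,True)[:,0]
    for p in h: print(p,pt(f,*p,18).round(1))
print('clip',pt(t,241,231,33).round(),pt(s,260,268,33).round(), pt(t,241,231).round())
print('lever',pt(t,305,243,85).round(),pt(s,313,230,85).round())
for n,p in(('salt',(166,173)),('mill',(297,145)),('cup',(408,201))): print(n,pt(t,*p).round())
E
```

```text
((275.2638244628906, 216.33201599121094), (141.1232452392578, 70.01136779785156), 35.4257698059082)
[351 231] [ 589.2 -314.3   18. ]
[310 284] [ 473.9 -220.    18. ]
[199 202] [662.1  27.   18. ]
[236 154] [773. -57.  18.]
[248 155] [770.  -84.8  18. ]
((269.8057861328125, 239.47061157226562), (62.07455062866211, 130.60130310058594), 79.3150863647461)
[339 258] [ 487.3 -230.7   18. ]
[211 280] [658.9  31.1  18. ]
[209 229] [780.2 -60.4  18. ]
[248 212] [ 751.6 -168.7   18. ]
[329 215] [ 594.8 -312.7   18. ]
clip [592. -70.  33.] [595. -68.  33.] [591. -71.  40.]
lever [ 557. -210.   85.] [ 558. -209.   85.]
salt [716.  88.  78.]
mill [ 748. -197.  159.]
cup [ 656. -447.    8.]
```

Emit:
arm_command(
  deltas=[
    {"dx": 0.03, "dy": -0.03, "yaw": -5, "jaw": 0.82},
    {"dx": 0.06, "dy": -0.065, "yaw": -11, "jaw": 0.82},
    {"dx": 0.095, "dy": -0.1, "yaw": -17, "jaw": 0.82},
    {"dx": 0.13, "dy": -0.135, "yaw": -23, "jaw": 0.82},
    {"dx": 0.16, "dy": -0.17, "yaw": -29, "jaw": 0.82},
    {"dx": 0.19, "dy": -0.205, "yaw": -35, "jaw": 0.82},
    {"dx": 0.22, "dy": -0.24, "yaw": -41, "jaw": 0.82},
    {"dx": 0.25, "dy": -0.275, "yaw": -47, "jaw": 0.82},
    {"dx": 0.275, "dy": -0.31, "yaw": -53, "jaw": 0.82},
    {"dx": 0.3, "dy": -0.35, "yaw": -59, "jaw": 0.82},
    {"dx": 0.315, "dy": -0.39, "yaw": -65, "jaw": 0.82},
    {"dx": 0.33, "dy": -0.435, "yaw": -71, "jaw": 0.82},
    {"dx": 0.34, "dy": -0.48, "yaw": -77, "jaw": 0.82},
    {"dx": 0.35, "dy": -0.525, "yaw": -83, "jaw": 0.82},
    {"dx": 0.36, "dy": -0.57, "yaw": -89, "jaw": 0.82},
    {"dx": 0.37, "dy": -0.615, "yaw": -95, "jaw": 0.82},
    {"dx": 0.38, "dy": -0.66, "yaw": -101, "jaw": 0.82},
    {"dx": 0.39, "dy": -0.705, "yaw": -106, "jaw": 0.82},
    {"dx": 0.394, "dy": -0.745, "yaw": -110, "jaw": 0.82},
    {"dx": 0.394, "dy": -0.756, "yaw": -110, "jaw": 0.82},
  ],
)

```text
invalid input at $.deltas[0]: expected keys dx, dy, dz, yaw, jaw
```

```bash
python3 - <<'E'
from h import *
snap('wrist','w1'); s=read_state(); print(s['clock'],s['eef_pos'],s['tool_rot'],s['qpos'],s['width'])
E
```

```text
0.2 [186.88284652 622.15850228 230.74155978] [-3.14041799e+00  2.71244013e-05  2.84973849e+00] [-1.3447854   0.62898953  0.03850297  1.51799205 -0.02699702  0.99630523
 -0.02000404] 84.97640222158707
```

View pics/w1.png

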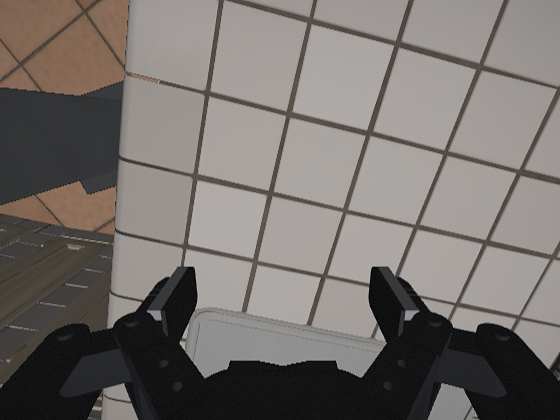

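The picture shows only worktop tiles, with the fingertips at (180,300) and (385,300). The move was refused because every row needs dz, so I'm sending it again.

Emit:
arm_command(
  deltas=[
    {"dx": 0.03, "dy": -0.03, "dz": 0, "yaw": -5, "jaw": 0.82},
    {"dx": 0.06, "dy": -0.065, "dz": 0, "yaw": -11, "jaw": 0.82},
    {"dx": 0.095, "dy": -0.1, "dz": 0, "yaw": -17, "jaw": 0.82},
    {"dx": 0.13, "dy": -0.135, "dz": 0, "yaw": -23, "jaw": 0.82},
    {"dx": 0.16, "dy": -0.17, "dz": 0, "yaw": -29, "jaw": 0.82},
    {"dx": 0.19, "dy": -0.205, "dz": 0, "yaw": -35, "jaw": 0.82},
    {"dx": 0.22, "dy": -0.24, "dz": 0, "yaw": -41, "jaw": 0.82},
    {"dx": 0.25, "dy": -0.275, "dz": 0, "yaw": -47, "jaw": 0.82},
    {"dx": 0.275, "dy": -0.31, "dz": 0, "yaw": -53, "jaw": 0.82},
    {"dx": 0.3, "dy": -0.35, "dz": 0, "yaw": -59, "jaw": 0.82},
    {"dx": 0.315, "dy": -0.39, "dz": 0, "yaw": -65, "jaw": 0.82},
    {"dx": 0.33, "dy": -0.435, "dz": 0, "yaw": -71, "jaw": 0.82},
    {"dx": 0.34, "dy": -0.48, "dz": 0, "yaw": -77, "jaw": 0.82},
    {"dx": 0.35, "dy": -0.525, "dz": 0, "yaw": -83, "jaw": 0.82},
    {"dx": 0.355, "dy": -0.57, "dz": 0, "yaw": -89, "jaw": 0.82},
    {"dx": 0.357, "dy": -0.615, "dz": 0, "yaw": -95, "jaw": 0.82},
    {"dx": 0.357, "dy": -0.66, "dz": 0, "yaw": -101, "jaw": 0.82},
    {"dx": 0.357, "dy": -0.705, "dz": 0, "yaw": -106, "jaw": 0.82},
    {"dx": 0.357, "dy": -0.75, "dz": 0, "yaw": -110, "jaw": 0.82},
    {"dx": 0.357, "dy": -0.797, "dz": 0, "yaw": -110, "jaw": 0.82},
  ],
)

```text
clock: 2.2
eef_pos: [543.8, -175.6, 231.1]
tool_rot: [-3.141, -0.0, 0.929]
force: [1.4, 0.5, -0.3]
width: 70.2
gripper_force: 0.0
```

```bash
python3 - <<'E'
from h import *
snap('wrist','w2'); s=read_state(); print(s['clock'],s['eef_pos'],s['tool_rot'],s['qpos'],s['width'])
E
```

```text
2.25 [ 542.31433347 -187.34195074  232.22499827] [3.1346723  0.00660073 0.91920276] [-0.08688753  0.57421336  0.57662905  1.74972046 -0.36994773  0.92354346
 -0.01050805] 70.34703854351956
```

View pics/w2.png

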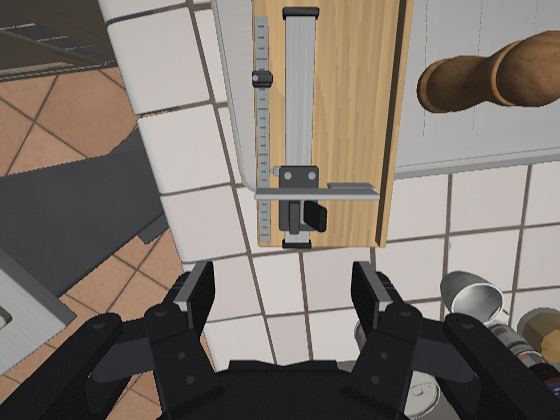

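The whole guide is in view: clip near (262,78), pointer near (273,172), plate on row 192, tab near (293,215), and the open lever near (317,215). The arm was still settling, so I'll take a fresh picture and enlarge it.

```bash
python3 - <<'E'
from h import *
snap('wrist','w3'); s=read_state(); print(s['clock'],s['eef_pos'],s['tool_rot'],s['qd'].round(3))
f=load('w3'); c=cv2.resize(f['im'][60:260,215:405],None,fx=3,fy=3,interpolation=cv2.INTER_CUBIC); cv2.imwrite('pics/c3.png',c[:,:,::-1])
E
```

```text
2.3 [ 542.33581452 -183.67324027  232.05236147] [3.13704204 0.00468571 0.91879596] [-0.076 -0.012 -0.075  0.025 -0.042  0.025 -0.049]
```

View pics/c3.png

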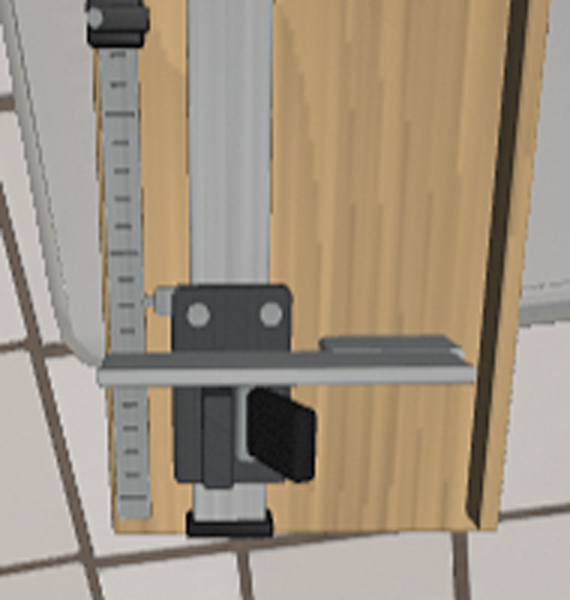

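The crop shows the pointer tip at crop (147,299), the carriage's front corners at (173,285) and (291,285), the tab near (216,395), the open black paddle near (283,430), and the clip near (118,22). The pointer is well short of the clip, as expected at the start.

```bash
python3 - <<'E'
from h import *
snap('wrist','w4'); s=read_state(); print(s['clock'],s['eef_pos'],s['tool_rot'],np.abs(s['qd']).max().round(3))
f3=load('w3')
f=load('w4'); print('E',(f['E']-f3['E']).round(2).tolist())
# image shift w3->w4
g=[cv2.cvtColor(x['im'][60:260,215:405],cv2.COLOR_RGB2GRAY).astype(np.float32) for x in(f3,f)]
sh=np.array(cv2.phaseCorrelate(*g)[0]); print('shift',sh)
P=lambda c,z: pt(f,215+c[0]/3-.33+sh[0],60+c[1]/3-.33+sh[1],z)
A={'ptr':((147,299),47),'carL':((173,285),50),'carR':((291,285),50),'plL':((98,367),84),'railL0':((193,30),32),'railL1':((193,280),32),'railEnd0':((190,30),32),'rR0':((270,30),32),'rR1':((270,280),32),'tabL':((203,390),97),'tabR':((231,390),97),'bl':((115,531),18),'br':((497,530),18),'fence0':((545,0),40),'fence1':((497,525),40)}
for k,(c,z) in A.items():
    q=P(c,z); u=(215+c[0]/3+sh[0],60+c[1]/3+sh[1]); print(k,q.round(1),'depth z',pt(f,*u)[2].round(0))
E
```

```text
2.35 [ 542.95217514 -179.04437318  231.53325782] [3.14008842e+00 1.78436563e-03 9.22785441e-01] 0.067
E [[-0.0, -0.0, -0.0, 0.17], [-0.0, -0.0, 0.0, 3.25], [-0.0, -0.0, -0.0, 0.0], [0.0, 0.0, 0.0, 0.0]]
shift [2.18260351 2.8054331 ]
ptr [ 547.3 -149.1   47. ] depth z 50.0
carL [ 558.2 -150.6   50. ] depth z 21.0
carR [ 591.9 -176.3   50. ] depth z 21.0
plL [ 525.3 -153.6   84. ] depth z 1.0
railL0 [616.2 -86.6  32. ] depth z 35.0
railL1 [ 563.6 -155.3   32. ] depth z 35.0
railEnd0 [615.3 -86.   32. ] depth z 35.0
rR0 [ 637.6 -102.9   32. ] depth z 34.0
rR1 [ 586.8 -173.1   32. ] depth z 22.0
tabL [ 550.1 -178.3   97. ] depth z 52.0
tabR [ 557.2 -183.7   97. ] depth z 84.0
bl [ 470.6 -221.5   18. ] depth z 1.0
br [ 601.8 -321.4   18. ] depth z 0.0
fence0 [ 715.9 -152.3   40. ] depth z 42.0
fence1 [ 602.3 -307.1   40. ] depth z 43.0
```

Emit:
arm_command(
  deltas=[
    {"dx": 0.001, "dy": -0.015, "dz": -0.02, "yaw": 0, "jaw": 0.82},
    {"dx": 0.003, "dy": -0.033, "dz": -0.05, "yaw": 0, "jaw": 0.82},
    {"dx": 0.003, "dy": -0.033, "dz": -0.085, "yaw": 0, "jaw": 0.82},
    {"dx": 0.003, "dy": -0.033, "dz": -0.11, "yaw": 0, "jaw": 0.82},
    {"dx": 0.003, "dy": -0.033, "dz": -0.12, "yaw": 0, "jaw": 0.82},
    {"dx": 0.003, "dy": -0.033, "dz": -0.12, "yaw": 0, "jaw": 0.82},
    {"dx": 0.003, "dy": -0.033, "dz": -0.12, "yaw": 0, "jaw": 0.82},
    {"dx": 0.003, "dy": -0.033, "dz": -0.12, "yaw": 0, "jaw": 0.82},
  ],
)

```text
clock: 3.15
eef_pos: [548.1, -207.6, 112.8]
tool_rot: [3.139, -0.001, 0.931]
force: [-0.6, 0.0, -0.2]
width: 70.2
gripper_force: 0.0
```

```bash
python3 - <<'E'
from h import *
snap('wrist','w5'); s=read_state(); print(s['clock'],s['eef_pos'],s['tool_rot'],np.abs(s['qd']).max().round(3),s['width'])
f=load('w5'); print(proj(f,s['eef_pos']))
cv2.imwrite('pics/v5.png',cv2.resize(f['im'],(800,600),interpolation=cv2.INTER_CUBIC)[:,:,::-1])
E
```

```text
3.2 [ 547.99260548 -207.5812794   112.75637671] [ 3.13910193e+00 -9.29653655e-04  9.30415413e-01] 0.004 69.48124072516882
[281.65093083 270.80200768]
```

View pics/v5.png

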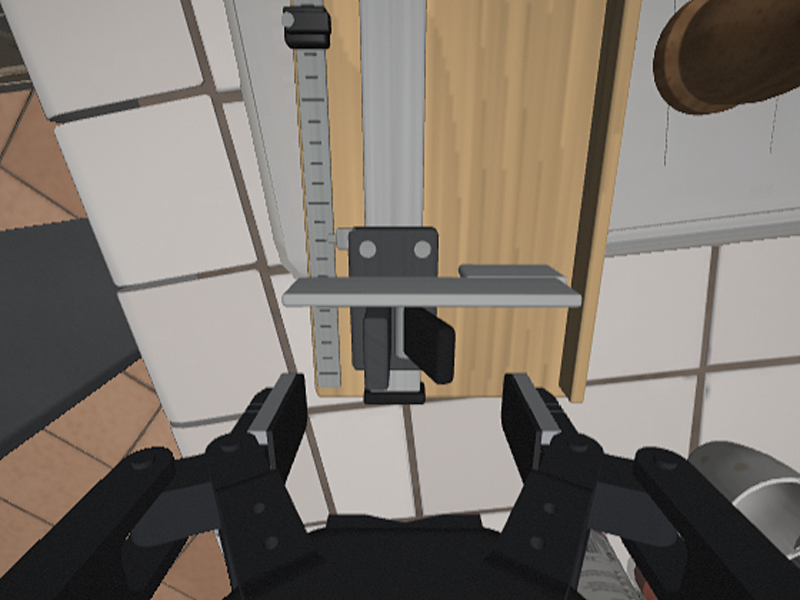

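In this settled view (800x600), the pointer tip is at (330,240), the carriage front corners at (351,228) and (438,228), and the plate's top back edge runs along row 306 from x 283 to 580. The tab top spans x 362–390 down to row 388, the paddle spans x 405–455, and the fingertips are at (303,375) and (503,375). The clip is near (308,28).

```bash
python3 - <<'E'
from h import *
f=load('w5'); th=np.radians(-36.7); ex=np.array([np.cos(th),np.sin(th)]); ey=np.array([-ex[1],ex[0]])
T=np.array([548,-207.6])
A={'ptr':(330,240,47),'carL':(351,228,50),'carR':(438,228,50),'plLb':(283,306,84),'plRb':(580,306,84),'tabLb':(364,388,97),'tabRb':(390,388,97),'padR':(455,381,89),'railL0':(359,0,32),'railL1':(365,225,32),'railR0':(425,0,32),'railR1':(423,225,32),'fenTop':(641,0,40),'fenBot':(584,400,40),'bl':(317,396,18),'br':(566,396,18),'clipnear':(308,40,39),'tipL':(303,376,120),'tipR':(503,376,120)}
for k,(u,v,z) in A.items():
    q=pt(f,u*.7,v*.7,z); d=q[:2]-T; dz=pt(f,min(u*.7,559),min(v*.7+1,419))[2]
    print(k,q.round(1),'rel TCP guide',(d@ex).round(1),(d@ey).round(1),'depthz',dz.round(0))
w2=load('w4')
for a,b in(('railL0','railL1'),('railR0','railR1'),('fenTop','fenBot')):
    d=pt(f,A[a][0]*.7,A[a][1]*.7,A[a][2])-pt(f,A[b][0]*.7,A[b][1]*.7,A[b][2]); print(a,np.degrees(np.arctan2(d[1],d[0])))
E
```

```text
ptr [ 546.1 -150.7   47. ] rel TCP guide -35.5 44.5 depthz 49.0
carL [ 558.6 -152.2   50. ] rel TCP guide -24.7 50.8 depthz 49.0
carR [ 592.  -177.1   50. ] rel TCP guide 17.0 50.8 depthz 20.0
plLb [ 521.  -159.3   84. ] rel TCP guide -50.5 22.5 depthz -1.0
plRb [ 621.8 -234.5   84. ] rel TCP guide 75.2 22.5 depthz 40.0
tabLb [ 529.7 -205.4   97. ] rel TCP guide -16.0 -9.2 depthz 21.0
tabRb [ 538.4 -211.9   97. ] rel TCP guide -5.2 -9.2 depthz 33.0
padR [ 560.3 -229.5   89. ] rel TCP guide 22.9 -10.2 depthz 21.0
railL0 [622.1 -75.6  32. ] rel TCP guide -19.5 150.1 depthz 21.0
railL1 [ 562.2 -156.    32. ] rel TCP guide -19.5 49.9 depthz 43.0
railR0 [645.8 -93.3  32. ] rel TCP guide 10.1 150.1 depthz 34.0
railR1 [ 586.4 -174.    32. ] rel TCP guide 10.7 49.9 depthz 43.0
fenTop [ 719.1 -151.    40. ] rel TCP guide 103.4 147.7 depthz 42.0
fenBot [ 602.4 -308.6   40. ] rel TCP guide 103.9 -48.5 depthz 1.0
bl [ 470.  -222.4   18. ] rel TCP guide -53.7 -58.4 depthz 0.0
br [ 595.5 -316.    18. ] rel TCP guide 102.8 -58.6 depthz -1.0
clipnear [593.5 -76.2  39. ] rel TCP guide -42.1 132.5 depthz 33.0
tipL [ 524.9 -180.   120. ] rel TCP guide -35.1 8.3 depthz 122.0
tipR [ 581.4 -222.2  120. ] rel TCP guide 35.5 8.3 depthz 20.0
railL0 53.29909368938592
railR0 53.605635785140834
fenTop 53.45452985401241
```

Emit:
arm_command(
  deltas=[
    {"dx": -0.003, "dy": 0.0025, "dz": 0, "yaw": 0, "jaw": 0.82},
    {"dx": -0.003, "dy": 0.0025, "dz": -0.01, "yaw": 0, "jaw": 0.82},
    {"dx": -0.003, "dy": 0.0025, "dz": -0.02, "yaw": 0, "jaw": 0.82},
    {"dx": -0.003, "dy": 0.0025, "dz": -0.03, "yaw": 0, "jaw": 0.82},
    {"dx": -0.003, "dy": 0.0025, "dz": -0.04, "yaw": 0, "jaw": 0.82},
    {"dx": -0.003, "dy": 0.0025, "dz": -0.05, "yaw": 0, "jaw": 0.82},
    {"dx": -0.003, "dy": 0.0025, "dz": -0.054, "yaw": 0, "jaw": 0.82},
    {"dx": -0.003, "dy": 0.0025, "dz": -0.054, "yaw": 0, "jaw": 0.82},
    {"dx": 0.0, "dy": 0.0065, "dz": -0.054, "yaw": 0, "jaw": 0.82},
    {"dx": 0.003, "dy": 0.0105, "dz": -0.054, "yaw": 0, "jaw": 0.82},
    {"dx": 0.006, "dy": 0.0145, "dz": -0.054, "yaw": 0, "jaw": 0.82},
    {"dx": 0.009, "dy": 0.0185, "dz": -0.054, "yaw": 0, "jaw": 0.82},
    {"dx": 0.009, "dy": 0.0185, "dz": -0.054, "yaw": 0, "jaw": 0.82},
  ],
)

```text
clock: 4.5
eef_pos: [556.4, -189.1, 57.7]
tool_rot: [3.141, 0.0, 0.93]
force: [-1.7, -2.3, 1.7]
width: 69.8
gripper_force: 1.7
```

```bash
python3 - <<'E'
from h import *
snap('wrist','w6'); s=read_state(); print(s['clock'],s['eef_pos'],s['tool_rot'],s['force'],np.abs(s['qd']).max().round(3),s['width'])
f=load('w6'); 
cv2.imwrite('pics/v6.png',cv2.resize(f['im'],(800,600),interpolation=cv2.INTER_CUBIC)[:,:,::-1])
E
```

```text
4.55 [ 556.25504494 -189.23242289   57.69903244] [3.14057284e+00 3.18309452e-04 9.30013155e-01] [-1.70360208 -3.59583377  2.79685305] 0.008 69.81821954666952
```

View pics/v6.png

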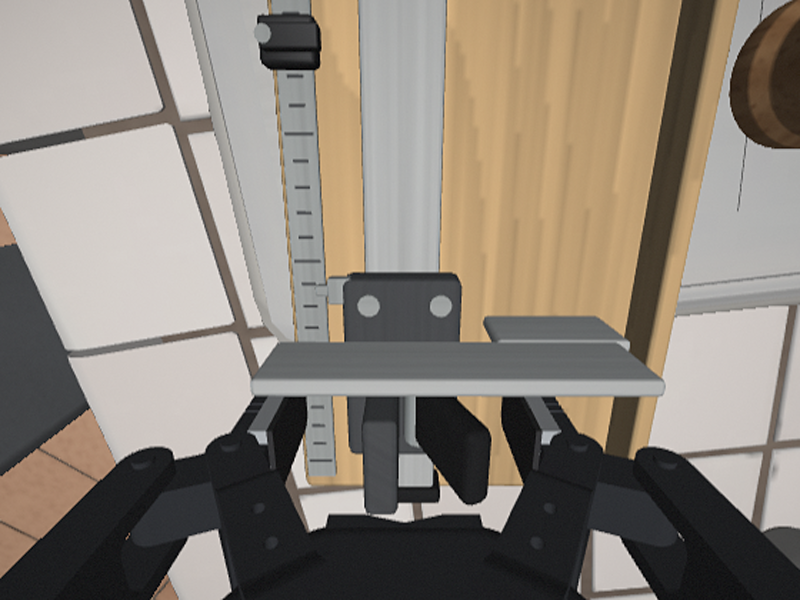

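The fingers straddle the tab and the open lever, and touch the plate back (about 4 N of pull). The pointer tip is at (318,290) and the clip near (290,40). I'll push on, stopping short of the mark.

Emit:
arm_command(
  deltas=[
    {"dx": 0.0048, "dy": 0.0064, "dz": 0, "yaw": 0, "jaw": 0.82},
    {"dx": 0.0096, "dy": 0.0128, "dz": 0, "yaw": 0, "jaw": 0.82},
    {"dx": 0.0144, "dy": 0.0192, "dz": 0, "yaw": 0, "jaw": 0.82},
    {"dx": 0.0192, "dy": 0.0256, "dz": 0, "yaw": 0, "jaw": 0.82},
    {"dx": 0.024, "dy": 0.032, "dz": 0, "yaw": 0, "jaw": 0.82},
    {"dx": 0.0288, "dy": 0.0384, "dz": 0, "yaw": 0, "jaw": 0.82},
    {"dx": 0.0336, "dy": 0.0448, "dz": 0, "yaw": 0, "jaw": 0.82},
    {"dx": 0.0384, "dy": 0.0512, "dz": 0, "yaw": 0, "jaw": 0.82},
    {"dx": 0.0425, "dy": 0.057, "dz": 0, "yaw": 0, "jaw": 0.82},
    {"dx": 0.0455, "dy": 0.061, "dz": 0, "yaw": 0, "jaw": 0.82},
    {"dx": 0.0465, "dy": 0.0625, "dz": 0, "yaw": 0, "jaw": 0.82},
    {"dx": 0.0465, "dy": 0.0625, "dz": 0, "yaw": 0, "jaw": 0.82},
    {"dx": 0.0465, "dy": 0.0625, "dz": 0, "yaw": 0, "jaw": 0.82},
  ],
)

```text
clock: 5.85
eef_pos: [602.2, -128.0, 57.7]
tool_rot: [3.14, 0.001, 0.929]
force: [-3.0, -4.7, 3.8]
width: 70.1
gripper_force: 2.6
```

```bash
python3 - <<'E'
from h import *
snap('wrist','w7'); s=read_state(); print(s['clock'],s['eef_pos'],s['tool_rot'],s['force'],np.abs(s['qd']).max().round(3),s['width'])
snap('top','t7');snap('side','s7')
f=load('w7'); c=cv2.resize(f['im'][140:290,160:360],None,fx=4,fy=4,interpolation=cv2.INTER_CUBIC); cv2.imwrite('pics/v7.png',c[:,:,::-1])
E
```

```text
5.9 [ 602.16288338 -128.04242979   57.69856174] [3.14040702e+00 1.43847017e-03 9.28484809e-01] [-1.91663479 -4.16625495  3.13954283] 0.002 69.85758283148918
```

View pics/v7.png

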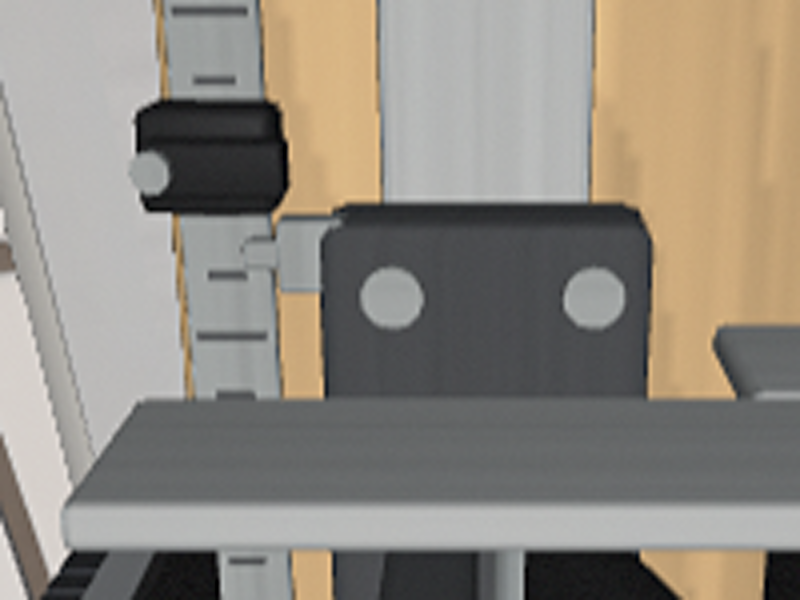

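The pointer tip is at crop (247,250). The clip spans rows 100–212, with the rib's edge line near row 140. I'll read the brightness and depth profiles across the clip to place the rib.

```bash
python3 - <<'E'
from h import *
f=load('w7'); th=np.radians(-36.6); ex=np.array([np.cos(th),np.sin(th)]); ey=np.array([-ex[1],ex[0]])
T=np.array([602.2,-128.0])
g=f['im'].astype(int).sum(2)
print('rows: bright at cols 200,210,220,226,229 | depth->z and guide y (rel TCP) col 210, 222')
for v in range(162,196):
    o=[]
    for u in(205,212,222):
        q=pt(f,u,v); d=q[:2]-T; o.append(f"{q[2]:.0f}/{d@ey:.1f}")
    print(v,g[v,[200,207,214,220,226,229]],o)
print('ptr row profile')
for v in range(196,209): print(v,g[v,218:232:2], [pt(f,u,v)[2].round(0) for u in(223,225,227)])
for z in(46,47,48):
    d=pt(f,221.7,202.3,z)[:2]-T; print('ptr',z,d@ex,d@ey)
E
```

```text
rows: bright at cols 200,210,220,226,229 | depth->z and guide y (rel TCP) col 210, 222
162 [326 476 487 474 385 481] ['24/53.2', '24/53.3', '24/53.2']
163 [360 489 492 484 397 485] ['23/52.5', '23/52.5', '24/52.6']
164 [260 351 380 382 293 492] ['26/52.3', '27/52.5', '25/52.2']
165 [ 66 103 180 186 106 377] ['30/52.4', '29/52.3', '30/52.5']
166 [ 65  71  63  64  56 268] ['32/52.1', '33/52.3', '32/52.1']
167 [ 98  91  89  93  71 180] ['33/51.7', '32/51.5', '32/51.6']
168 [114 122 118 119 106  36] ['33/51.2', '33/51.1', '35/51.4']
169 [127 145 153 154 109  32] ['33/50.7', '33/50.7', '33/50.6']
170 [130 145 156 169 112  28] ['34/50.2', '33/50.0', '33/50.0']
171 [128 141 157 170 112  27] ['34/49.6', '33/49.5', '35/49.8']
172 [121 138 162 169 108  29] ['35/49.3', '34/49.1', '33/48.9']
173 [115 130 146 151 107  35] ['33/48.4', '33/48.3', '33/48.2']
174 [ 87 103  97 106  77  41] ['36/48.4', '36/48.4', '36/48.3']
175 [81 73 82 80 81 60] ['39/48.3', '38/48.1', '39/48.2']
176 [106 107 123 116 119 108] ['38/47.6', '39/47.7', '39/47.8']
177 [142 133 141 145 146 111] ['40/47.4', '39/47.1', '39/47
[... 1757 characters left out ...]
float64(49.0), np.float64(50.0)]
203 [465 416 472 467 467 465 467] [np.float64(50.0), np.float64(49.0), np.float64(51.0)]
204 [463 468 471 462 463 465 462] [np.float64(49.0), np.float64(49.0), np.float64(50.0)]
205 [465 468 475 472 470 475 457] [np.float64(50.0), np.float64(50.0), np.float64(49.0)]
206 [476 473 415 412 418 427 459] [np.float64(50.0), np.float64(49.0), np.float64(50.0)]
207 [398 391 442 438 440 297 461] [np.float64(23.0), np.float64(23.0), np.float64(24.0)]
208 [258 255 495 484 483 220 452] [np.float64(24.0), np.float64(23.0), np.float64(23.0)]
ptr 46 -32.18653451491031 34.821309513247044
ptr 47 -31.974342530879102 35.10561160647649
ptr 48 -31.76215054684789 35.38991369970592
```

Emit:
arm_command(
  deltas=[
    {"dx": 0.002, "dy": 0.0027, "dz": 0, "yaw": 0, "jaw": 0.82},
    {"dx": 0.004, "dy": 0.0053, "dz": 0, "yaw": 0, "jaw": 0.82},
    {"dx": 0.0055, "dy": 0.0075, "dz": 0, "yaw": 0, "jaw": 0.82},
    {"dx": 0.0055, "dy": 0.0075, "dz": 0, "yaw": 0, "jaw": 0.82},
    {"dx": 0.0055, "dy": 0.0075, "dz": 0, "yaw": 0, "jaw": 0.82},
    {"dx": 0.0055, "dy": 0.0075, "dz": 0, "yaw": 0, "jaw": 0.82},
  ],
)

```text
clock: 6.6
eef_pos: [607.6, -120.8, 57.7]
tool_rot: [3.14, 0.002, 0.928]
force: [-2.6, -5.3, 2.3]
width: 70.2
gripper_force: 2.8
```

```bash
cat > m.py <<'E'
from h import *
import sys
snap('wrist',sys.argv[1]); s=read_state(); print(s['clock'],s['eef_pos'].round(2),s['tool_rot'].round(4),s['force'].round(1),np.abs(s['qd']).max().round(3),s['width'],s['gripper_force'])
f=load(sys.argv[1]); th=np.radians(-36.6); ex=np.array([np.cos(th),np.sin(th)]); ey=np.array([-ex[1],ex[0]])
T=s['eef_pos'][:2]
# clip: dark blob left of the pointer; pointer: bright strip between clip end and carriage, by height
v,u=np.mgrid[120:290,170:262]; d=f['d'][120:290,170:262]
r=np.linalg.inv(f['K'])@np.stack([u.ravel(),v.ravel(),np.ones(u.size)]); X=(f['E'][:3,:3]@(r*d.ravel())).T+f['E'][:3,3]
gx=(X[:,:2]-T)@ex; gy=(X[:,:2]-T)@ey; z=X[:,2]
rib=(gx>-51)&(gx<-32)&(z>36.5)&(z<41.5)&(gy>25)
p=(gx>-30.5)&(gx<-26)&(z>46)&(z<53)&(gy>28)&(gy<44)
for n,m in(('rib',rib),('ptr',p)):
    a=gy[m]; print(n,m.sum(),'x',np.percentile(gx[m],[2,98]).round(1),'y',np.percentile(a,[3,97]).round(2),'mid',np.percentile(a,[3,97]).mean().round(2),'z',np.median(z[m]).round(1))
c=cv2.resize(f['im'][140:290,160:360],None,fx=4,fy=4,interpolation=cv2.INTER_CUBIC); cv2.imwrite(f'pics/v{sys.argv[1]}.png',c[:,:,::-1])
E
python3 m.py w8
```

```text
6.65 [ 607.59 -120.73   57.69] [3.1404e+00 1.6000e-03 9.2830e-01] [-3.  -4.3  3. ] 0.002 69.90608570504783 2.7568390080705285
rib 408 x [-48.2 -32.5] y [31.71 39.38] mid 35.54 z 38.6
ptr 101 x [-30.4 -26. ] y [31.26 40.05] mid 35.66 z 50.0
```

View pics/vw8.png

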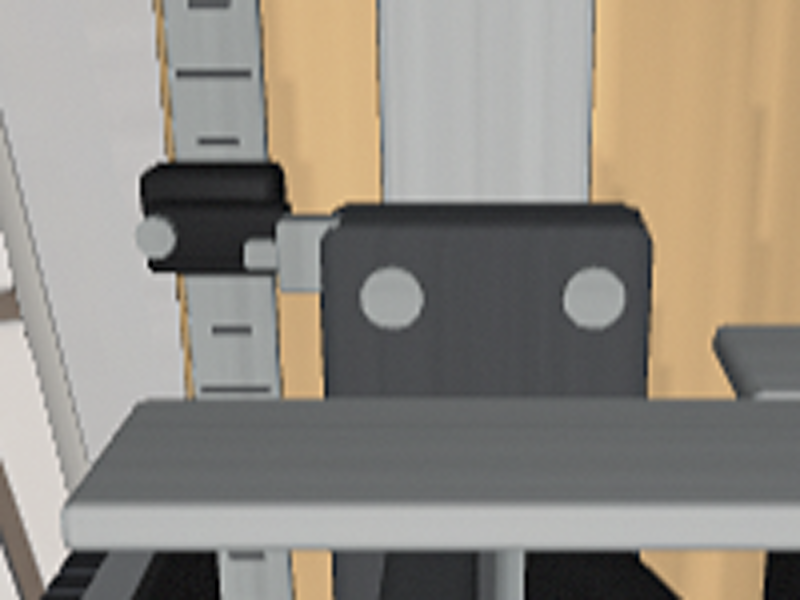

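The pointer tip (247,252) stands over the clip. Corrected for the height difference between pointer and rib, the two match to about 0.2 mm, and the lever is still open. Now I'll squeeze.

Emit:
arm_command(
  deltas=[
    {"dx": 0, "dy": 0, "dz": 0, "yaw": 0, "jaw": 0.7},
    {"dx": 0, "dy": 0, "dz": 0, "yaw": 0, "jaw": 0.6},
    {"dx": 0, "dy": 0, "dz": 0, "yaw": 0, "jaw": 0.5},
    {"dx": 0, "dy": 0, "dz": 0, "yaw": 0, "jaw": 0.42},
    {"dx": 0, "dy": 0, "dz": 0, "yaw": 0, "jaw": 0.36},
    {"dx": 0, "dy": 0, "dz": 0, "yaw": 0, "jaw": 0.3},
    {"dx": 0, "dy": 0, "dz": 0, "yaw": 0, "jaw": 0.25},
    {"dx": 0, "dy": 0, "dz": 0, "yaw": 0, "jaw": 0.2},
    {"dx": 0, "dy": 0, "dz": 0, "yaw": 0, "jaw": 0.1},
    {"dx": 0, "dy": 0, "dz": 0, "yaw": 0, "jaw": 0},
    {"dx": 0, "dy": 0, "dz": 0, "yaw": 0, "jaw": 0},
    {"dx": 0, "dy": 0, "dz": 0, "yaw": 0, "jaw": 0},
    {"dx": 0, "dy": 0, "dz": 0, "yaw": 0, "jaw": 0},
    {"dx": 0, "dy": 0, "dz": 0, "yaw": 0, "jaw": 0},
  ],
)

```text
clock: 8.05
eef_pos: [606.6, -119.9, 59.3]
tool_rot: [-3.14, 0.001, 0.929]
force: [-9.4, -1.6, 17.1]
width: 20.1
gripper_force: 60.6
```

```bash
python3 m.py w9; python3 - <<'E'
from h import *
a,b=load('w9'),load('w8')
f=a; cv2.imwrite('pics/v9.png',cv2.resize(f['im'],(800,600),interpolation=cv2.INTER_CUBIC)[:,:,::-1])
E
```

```text
8.1 [ 606.6  -119.89   59.31] [-3.1405e+00  9.0000e-04  9.2940e-01] [-9.3 -1.  17. ] 0.002 20.467656640781478 60.61358006671071
rib 369 x [-47.  -32.5] y [31.78 39.23] mid 35.5 z 38.8
ptr 68 x [-30.2 -26.2] y [32.69 37.7 ] mid 35.19 z 49.3
```

View pics/v9.png

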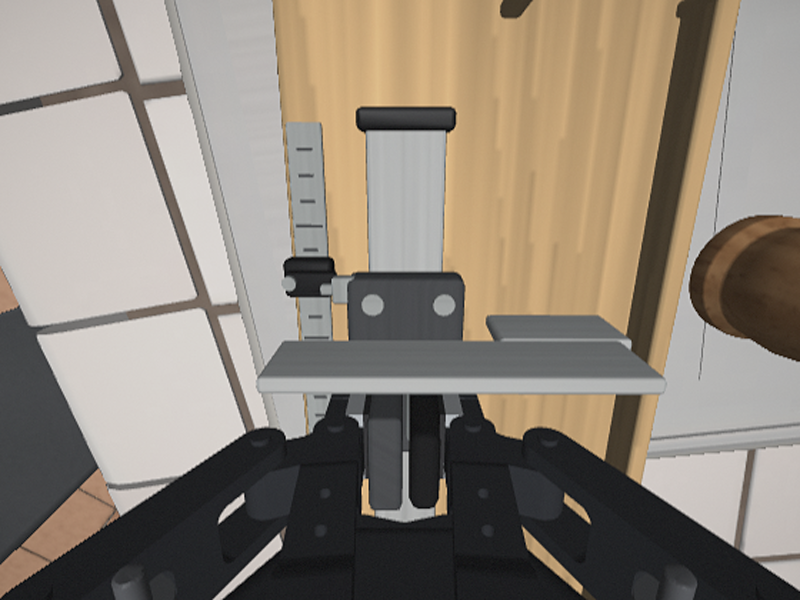

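The fingers now pinch the tab and the upright lever (width 20.5 mm, 60 N). The pointer (325,289) is still beside the rib. I'll relax the strained pose slightly (17 N in z) and measure the pointer precisely.

Emit:
arm_command(
  deltas=[
    {"dx": 0, "dy": 0, "dz": 0.0008, "yaw": 0, "jaw": 0},
    {"dx": 0, "dy": 0, "dz": 0.0015, "yaw": 0, "jaw": 0},
    {"dx": 0, "dy": 0, "dz": 0.0015, "yaw": 0, "jaw": 0},
    {"dx": 0, "dy": 0, "dz": 0.0015, "yaw": 0, "jaw": 0},
  ],
)

```text
clock: 8.5
eef_pos: [606.6, -119.9, 59.4]
tool_rot: [-3.141, 0.002, 0.93]
force: [-6.4, -2.1, 5.4]
width: 19.7
gripper_force: 61.1
```

```bash
python3 m.py w10; python3 - <<'E'
from h import *
ey=np.array([.596,.803]); 
for t in('w7','w8','w10'):
    f=load(t); C=f['E'][:2,3]
    # pointer strip rows near col where base block's slim tip lies; print green-channel gradient rows
    g=cv2.cvtColor(f['im'],cv2.COLOR_RGB2GRAY).astype(int)
    u0={'w7':226,'w8':226,'w10':230}[t]
    print(t,[ (v,g[v,u0-1:u0+2].mean().round(0),f['d'][v,u0].round(0)) for v in range(195,211)])
    for v in (199,203,207):
        q=pt(f,u0,v,49); rib=None; print(v,'gy',(q[:2]@ey).round(2))
    col={'w7':212,'w8':212,'w10':217}[t]
    ys=[(v,pt(f,col,v)) for v in range(150,215)]; r=[(v,(p[:2]@ey).round(2)) for v,p in ys if 36.5<p[2]<41.5]; print('rib',r[0],r[-1],'mid at z39',((pt(f,col,r[0][0]-.5,39)+pt(f,col,r[-1][0]+.5,39))[:2]@ey/2).round(2))
E
```

```text
8.55 [ 606.56 -119.86   59.35] [-3.1405e+00  1.7000e-03  9.2950e-01] [-7.5 -2.2  6.6] 0.002 20.01904624424211 61.14246589131653
rib 374 x [-47.1 -32.5] y [31.73 39.3 ] mid 35.51 z 38.7
ptr 69 x [-30.1 -26. ] y [33.38 38.64] mid 36.01 z 49.4
w7 [(195, np.float64(141.0), np.float32(182.0)), (196, np.float64(141.0), np.float32(181.0)), (197, np.float64(145.0), np.float32(182.0)), (198, np.float64(135.0), np.float32(183.0)), (199, np.float64(102.0), np.float32(157.0)), (200, np.float64(125.0), np.float32(157.0)), (201, np.float64(154.0), np.float32(156.0)), (202, np.float64(157.0), np.float32(157.0)), (203, np.float64(156.0), np.float32(157.0)), (204, np.float64(155.0), np.float32(156.0)), (205, np.float64(157.0), np.float32(158.0)), (206, np.float64(140.0), np.float32(157.0)), (207, np.float64(137.0), np.float32(185.0)), (208, np.float64(152.0), np.float32(185.0)), (209, np.float64(156.0), np.float32(185.0)), (210, np.float64(156.0), np.float32(186.0))]
199 gy 293.6
203 gy 291.42
207 gy 289.22
rib (175, np.float64(304.23)) (188, np.float64(297.25)) mid at z39 300.84
w8 [(195, np.float64
[... 943 characters left out ...]
0)), (198, np.float64(69.0), np.float32(160.0)), (199, np.float64(125.0), np.float32(158.0)), (200, np.float64(153.0), np.float32(159.0)), (201, np.float64(157.0), np.float32(158.0)), (202, np.float64(157.0), np.float32(158.0)), (203, np.float64(157.0), np.float32(159.0)), (204, np.float64(157.0), np.float32(159.0)), (205, np.float64(144.0), np.float32(159.0)), (206, np.float64(85.0), np.float32(176.0)), (207, np.float64(63.0), np.float32(178.0)), (208, np.float64(119.0), np.float32(0.0)), (209, np.float64(135.0), np.float32(188.0)), (210, np.float64(135.0), np.float32(188.0))]
199 gy 302.26
203 gy 300.05
207 gy 297.82
rib (190, np.float64(304.58)) (203, np.float64(296.79)) mid at z39 300.97
```

Emit:
arm_command(
  deltas=[
    {"dx": 0.0003, "dy": 0.0004, "dz": 0, "yaw": 0, "jaw": 0},
    {"dx": 0.0003, "dy": 0.0004, "dz": 0, "yaw": 0, "jaw": 0},
    {"dx": 0.0003, "dy": 0.0004, "dz": 0, "yaw": 0, "jaw": 0},
    {"dx": 0.0003, "dy": 0.0004, "dz": 0, "yaw": 0, "jaw": 0},
  ],
)

```text
clock: 8.95
eef_pos: [606.7, -119.7, 59.3]
tool_rot: [-3.14, 0.002, 0.929]
force: [-7.0, -3.1, 7.2]
width: 20.0
gripper_force: 61.1
```

```bash
python3 -c "
from h import *
snap('wrist','w11'); s=read_state(); print(s['clock'],s['eef_pos'],s['force'],s['width'],s['gripper_force'])
f=load('w11');ey=np.array([.596,.803]);g=cv2.cvtColor(f['im'],cv2.COLOR_RGB2GRAY)
print(g[196:209,230],(pt(f,230,202.5,49)[:2]@ey).round(2))
finish_job()"
```

```text
9.0 [ 606.70775669 -119.64988096   59.34853629] [-7.42098541 -2.81575316  7.80093424] 20.090252492894965 61.12826954573393
[ 42  38  69 125 154 157 157 154 156 145  89  11 122] 300.59
the job is handed in; nothing more can be done
```

The job is handed in at 9.0 s: the pointer measured within about 0.5 mm of the rib, and the gripper was still pinching the tab and closed lever (20 mm, 61 N); the salt pot, pepper mill and cup were not touched.

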